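# Lay out the pantry jars

### The job

Put the pantry in order: stand the green-pea jar in the middle of the round cork mat and the red-lentil jar in the middle of the blue tile, with the black-bean jar (which is standing on the cork mat now) on the bare pine board midway between the two mats, and the yellow mustard tin squarely on top of the bean jar. Set the wooden salt pot on the table directly to the left of the blue lidded pot as seen from the robot, with a gap of about 4 cm between them. Keep everything upright, let go of it all, and leave the big nut jar where it stands.

Things in the scene. Friction and masses are not known exactly. Their poses are not given: they have to be found in the camera images.
- pea_jar: Loose glass jar of green split peas with a green lid, diameter 56 mm, height 92 mm, 0.2 to 0.4 kg. Upright, round; origin at the centre of its underside, z up its axis.
- lentil_jar: Loose glass jar of orange-red lentils with a red lid, diameter 56 mm, height 92 mm, 0.2 to 0.4 kg. Upright, round; origin at the centre of its underside, z up its axis.
- bean_jar: Loose squat glass jar of black beans with a flat black lid, diameter 56 mm (lid 54 mm), height 65 mm, 0.15 to 0.31 kg; at the start it stands on the cork mat. Upright, round; origin at the centre of its underside, z up its axis.
- mustard_tin: Loose yellow tin with a white band and a white spot on its flat lid, diameter 50 mm, height 45 mm, 0.07 to 0.14 kg. Upright, round; origin at the centre of its underside, z up its axis.
- salt_pot: Loose pale wooden pot with a dark band and a small dark dot on its lid, diameter 50 mm, height 50 mm, 0.08 to 0.17 kg; it starts on the table. Upright, round; origin at the centre of its underside, z up its axis.
- cork_mat: Round dark-brown cork mat, diameter 90 mm, 4 mm thick, fixed on the board 110 mm from the board's middle, towards either end. Origin at the centre of its underside (14 mm above the table); its top is 4 mm above that.
- blue_tile: Square blue ceramic tile with a white and blue diamond pattern, 86 mm wide, 4 mm thick, fixed on the board 110 mm from the board's middle, at the end away from the cork mat. Origin at the centre of its underside (14 mm above the table); its top is 4 mm above that.
- board: Fixed pine shelf board lying flat on the table, 110 mm (its x) by 340 mm (its y), 14 mm thick, carrying both mats. Origin at the centre of its underside on the table, which is also midway between the two mats.
- blue_pot: Fixed round blue ceramic pot with a white lid and a blue knob, diameter 100 mm, 108 mm high over the knob; two small loop handles reach 67 mm from its axis, one towards the robot (-x) and one away from it. Origin at the centre of its underside on the table; its axes are parallel to the world's, so its left as seen from the robot is +y.
- nut_jar: Big loose jar of brown nuts with a steel lid, diameter 76 mm, height 115 mm; a bystander, to be left alone. Upright, round; origin at the centre of its underside, z up its axis.

How it is judged (in metres and radians):
At the end, for the whole second after the job is handed in: Pea and lentil jars within 15 mm of their mats' centres, bean jar on the board within 15 mm of midway, tin on its lid within 12 mm, salt pot on the table 20 to 60 mm clear left of the blue pot, within 20 mm of straight left; all upright (0.1 rad), at rest; nut jar within 20 mm of its start (horizontal distance between pea_jar and cork_mat below 0.015 m and z of pea_jar in the frame of cork_mat between 0 and 0.009 m and horizontal distance between lentil_jar and blue_tile below 0.015 m and z of lentil_jar in the frame of blue_tile between 0 and 0.009 m and horizontal distance between bean_jar and board below 0.015 m and z of bean_jar in the frame of board between 0.009 and 0.019 m and horizontal distance between mustard_tin and bean_jar below 0.012 m and z of mustard_tin in the frame of bean_jar between 0.06 and 0.07 m and y of salt_pot in the frame of blue_pot between 0.095 and 0.135 m and x of salt_pot in the frame of blue_pot between -0.02 and 0.02 m and height (world z) of salt_pot below 0.006 m and angle between each of pea_jar, lentil_jar, bean_jar, mustard_tin, salt_pot's own z axis and vertical below 0.1 rad and linear speed of each of pea_jar, lentil_jar, bean_jar, mustard_tin, salt_pot below 0.02 m/s and angular speed of each of pea_jar, lentil_jar, bean_jar, mustard_tin, salt_pot below 0.2 rad/s and distance of nut_jar from where it was at the start of the episode below 0.02 m); the robot touches nothing.
It fails at once if one of the jars, the tin or the salt pot is tipped over (angle between any of pea_jar, lentil_jar, bean_jar, mustard_tin, salt_pot, nut_jar's own z axis and vertical above 0.7 rad).
It fails at once if the nut jar is shifted by more than 20 mm (distance of nut_jar from where it was at the start of the episode above 0.02 m).
It also fails if it takes over 122 s, if anything falls off the work surface, if the arm or the gripper's body presses on something with over 40 N, if the wrist force passes 120 N, or if a joint passes its speed limit or range.

### The arm

A 6-joint arm with a two-finger parallel gripper is mounted at the origin on the work surface. World frame = base frame: x ahead of the robot, y to its left, z up, the work surface at z = 0. Lengths are in m, angles in degrees, forces in N, time in s.
With the tool pointing down it reaches from about 0.3 to 0.75 m from the base axis. Payload 8.5 kg.
Tool frame: the origin (TCP) lies on the centre line of the jaws, within the pads' length; the fingertips stand 14 mm ahead of it and the grasp point (between the pads) lies 5 mm behind it; z points along the fingers, y is the direction in which the jaws open and shut (so a half turn about z gives the same grasp; the last joint's range is limited). The gripper opens to 85 mm and grips with 20 to 120 N. Pads are 22 mm wide; open, the fingers measure 114 mm over their backs; the gripper's body (76 mm by 85 mm) begins 54 mm behind the grasp point. The pads swing forward as they close: fully open they stand 13 mm farther back than shut.
Start: joints at [-87.107, 21.807, 74.336, -0, 83.858, -12.336], TCP at [0.144, -0.531, 0.245] pointing down, gripper open.
Joint ranges: [-178.18, 178.18], [-50.72, 133.34], [12.68, 142.11], [-81.47, 261.47], [9.98, 163.14], [-165.26, 165.26]. Speed limits (degrees/s): [136.94, 136.94, 180, 180, 180, 180].

### API

Orientations are given as a 3x3 rotation matrix whose columns are the frame's x, y, z axes.
In Python, from rig import env, optics, order, finder gives the robot as it stands.
- The arm moves only by the tool play_rows, never from a script. Its argument "commands" is a list of rows, each an object of numbers: "grip": the closure, from -1 (fully open) to 1 (shut); "x", "y", "z": the shift along the tool's x, y, z in m; "rx", "ry", "rz": the turn, a rotation vector about the tool's x, y, z in rad. A call has 1 to 12 rows; each row shifts and turns the commanded pose from where the row before left it, along the tool's axes as they then stand; what a row does not reach is not made up. A row lasts 1/8 s, in which the tool goes at most 62.5 mm and 10.7 degrees, less where a joint would pass 70% of its speed; a pose out of reach is approached as far as the arm can. A call is refused whole if a number of a shift passes 0.0625 or a number of a turn 0.188, either way. A call with a gripper value outside its range is refused whole. The fingers move at their own pace and stop on an object; "squeeze" is the grip in N (left out, the last holds). Time passes only in rows, so rows that do not move let the fingers close. It gives the time, the measured TCP pose, the force and the opening at its end, in the units of the state.
- env.observe(): the state, without advancing time (a new reading comes with each control period).
- optics.get_image(name): name is "scene" or "top" or "wrist"; returns a dict with "color" (420x560x3 uint8, blue, green, red), "range_z" (420x560 float32, m along the optical axis (not along the pixel's ray), 0 where there is no reading), "fov_y" (degrees; the focal length in pixels is half the picture's height over the tangent of half this angle, whatever the lens; pixels are square), "cx", "cy" (the principal point, pixels), "cam_to_world" (4x4, takes a point from camera to world coordinates). Camera axes: x right, y down, z forward; pixel columns grow to the right and rows downward; lengths in m; the calibration is good to about 2 mm. A picture is of the moment at which its call begins.
- order.close_job(): hands the job in, once; it reports no verdict.
Trained networks look in the newest picture that a camera, given by its name, has taken for a name from the list of things; names that differ only in an ending like _2 or _b are one class to them, and where a whole thing is asked for, a point or a joint stands for the part that bears it (a point fixed in the world has none). Each returns a list of dicts, best first, with "conf" (0 to 1); they miss things now and then, are a little off and sometimes report something else, mostly with a low value. They report only what shows in the picture. A call takes as long as a camera call.
- finder.boxes_of(camera, thing): "point" ([x, y, z] in m, in world coordinates, good to about 4 mm: the middle of the surface that is visible of it).
The state is a dict: "time_s": time; "q": joint angles; "qvel": joint speeds; "joint_efforts": joint torques, N m; "position": TCP position; "tool_rot": TCP orientation; "ft_force": force on the tool from outside, world axes, zero at the start; "wrist_torque": the same for the moment, N m; "grip_width": finger opening in m.
Only numpy, scipy, OpenCV 4.12 (cv2) and the standard library are available. Lean on these libraries where they do the work, as an engineer would, in place of code of your own. Each camera call takes 0.05 s, during which the arm holds its last target.

## Working session

There is one attempt and no reset: what is moved stays moved. The work goes in short steps, Python scripts to look and compute and a tool call to move; the robot and the scene stay as the last step left them, time stands still between calls to the robot, and variables do not carry over. Pictures are saved under pics/ and viewed, and the job is handed in when it is done.

Besides the shell and the picture viewer there is one more tool, called in YAML: its name, and indented under it one key for each argument. play_rows: Moves the arm, as the interface text tells. Its arguments: {"type":"object","properties":{"commands":{"type":"array"},"squeeze":{"type":"number"}},"required":["commands"]}

```bash
ls; mkdir -p pics; python3 - <<'E'
from rig import env, optics, order, finder
import cv2, numpy as np
s=env.observe(); print({k:np.round(v,3).tolist() for k,v in s.items()})
for c in ["scene","top"]:
    im=optics.get_image(c); cv2.imwrite(f"pics/{c}0.png",im["color"]); print(c,im["fov_y"],im["cx"],im["cy"],np.round(im["cam_to_world"],3).tolist())
    for n in "pea_jar lentil_jar bean_jar mustard_tin salt_pot cork_mat blue_tile board blue_pot nut_jar".split():
        print(n,[(np.round(d["point"],3).tolist(),round(d["conf"],2)) for d in finder.boxes_of(c,n)[:3]])
E
```

```text
pics
{'time_s': 0.0, 'q': [-87.105, 21.84, 74.384, 0.001, 83.858, -12.335], 'qvel': [0.038, -0.001, -0.023, -0.001, 0.113, -0.028], 'joint_efforts': [-0.002, -44.846, -23.128, -0.0, 0.005, 0.0], 'position': [0.144, -0.53, 0.245], 'tool_rot': [[0.965, 0.263, -0.0], [0.263, -0.965, 0.001], [0.0, -0.001, -1.0]], 'ft_force': [-0.213, 0.196, -0.542], 'wrist_torque': [0.013, 0.017, 0.014], 'grip_width': 0.085}
scene 51.59086288080451 285.1865151598846 207.35370068593662 [[-0.272, 0.787, -0.554, 1.025], [0.962, 0.214, -0.168, 0.163], [-0.013, -0.579, -0.815, 0.789], [0.0, 0.0, 0.0, 1.0]]
pea_jar [([0.449, -0.094, 0.072], 0.8)]
lentil_jar [([0.595, -0.304, 0.074], 0.8)]
bean_jar [([0.594, -0.306, 0.074], 0.66), ([0.642, 0.094, 0.083], 0.63)]
mustard_tin [([0.474, 0.029, 0.047], 0.92)]
salt_pot [([0.571, 0.318, 0.049], 0.83), ([0.645, -0.014, 0.014], 0.21)]
cork_mat []
blue_tile [([0.634, -0.13, 0.017], 0.81)]
board [([0.645, -0.012, 0.012], 0.79)]
blue_pot [([0.448, -0.329, 0.072], 0.69)]
nut_jar [([0.448, 0.169, 0.093], 0.78), ([0.447, -0.093, 0.07], 0.7)]
top 49.196258089860414 284.63834079957974 211.3264205535052 [[0.029, -0.998, 0.048, 0.505], [-1.0, -0.03, -0.008, -0.012], [0.009, -0.047, -0.999, 1.091], [0.0, 0.0, 0.0, 1.0]]
pea_jar [([0.435, -0.095, 0.089], 0.86)]
lentil_jar [([0.581, -0.314, 0.095], 0.62)]
bean_jar [([0.625, 0.087, 0.08], 0.64)]
mustard_tin [([0.468, 0.023, 0.044], 0.96)]
salt_pot [([0.557, 0.314, 0.05], 0.82)]
cork_mat [([0.616, 0.092, 0.016], 0.91)]
blue_tile [([0.637, -0.124, 0.017], 0.78)]
board [([0.629, -0.014, 0.012], 0.92), ([0.434, -0.097, 0.093], 0.22)]
blue_pot [([0.431, -0.337, 0.082], 0.86), ([0.581, -0.31, 0.095], 0.35)]
nut_jar []
```

View pics/scene0.png

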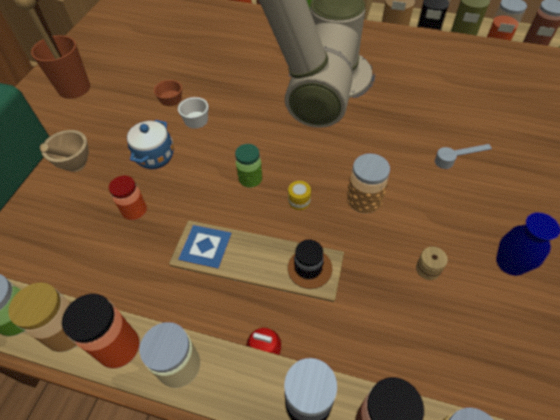

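View pics/top0.png

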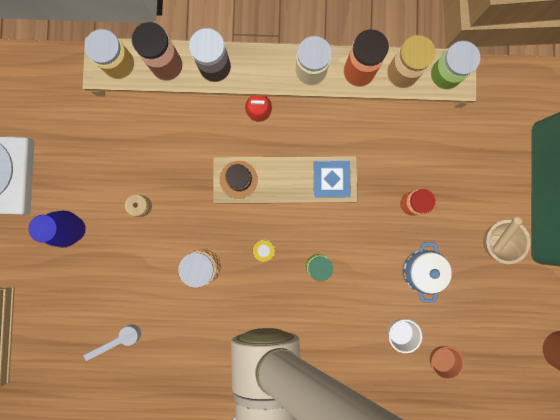

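The top view shows the cork mat with the bean jar at (238,178), the tile at (332,180), the pea jar at (320,267), the lentil jar at (420,202) and the tin at (263,251). The salt pot is at (137,205), the blue pot at (430,272) and the nut jar at (197,268). Next I'll measure lid centres from depth.

```bash
cat > h.py <<'E'
from rig import env, optics, order, finder
import cv2, numpy as np
def cloud(cam):
    im=optics.get_image(cam); Z=im["range_z"]; f=210/np.tan(np.radians(im["fov_y"]/2))
    v,u=np.mgrid[:420,:560]; P=np.stack([(u-im["cx"])/f*Z,(v-im["cy"])/f*Z,Z],-1)
    T=im["cam_to_world"]; W=P@T[:3,:3].T+T[:3,3]; W[Z<=0]=np.nan
    return im,W
def lid(W,xy,zt,r=0.045,tol=.007):
    m=(np.hypot(W[...,0]-xy[0],W[...,1]-xy[1])<r)&(abs(W[...,2]-zt)<tol)
    p=W[m]
    if len(p)<8: return len(p)
    c,R=cv2.minEnclosingCircle(p[:,:2].astype(np.float32))
    return np.round([*c,R,*p.mean(0),len(p)],4).tolist()
E
python3 - <<'E'
from h import *
for cam in ["top","scene"]:
    im,W=cloud(cam); print(cam)
    for n,xy,z in [("pea",(.435,-.095),.092),("len",(.581,-.314),.092),("bean",(.625,.087),.083),("tin",(.468,.023),.045),("salt",(.557,.314),.05),("nut",(.44,.165),.115)]:
        print(n,lid(W,xy,z))
    m=(abs(W[...,2]-.014)<.004)&(W[...,0]>.54)&(W[...,0]<.72)&(abs(W[...,1])<.22)
    mm=cv2.morphologyEx(m.astype(np.uint8),cv2.MORPH_OPEN,np.ones((3,3)))
    p=W[mm>0][:,:2].astype(np.float32); print("board",cv2.minAreaRect(p),W[mm>0][:,2].mean())
    hsv=cv2.cvtColor(im["color"],cv2.COLOR_BGR2HSV)
    b=(hsv[...,0]>95)&(hsv[...,0]<125)&(hsv[...,1]>100)&(abs(W[...,2]-.016)<.01)&(abs(W[...,0]-.63)<.1)&(abs(W[...,1]+.12)<.08)
    print("tile",cv2.minAreaRect(W[b][:,:2].astype(np.float32)))
    k=(np.hypot(W[...,0]-.431,W[...,1]+.337)<.08)&(W[...,2]>.03)
    q=W[k]; print("bluepot knob",q[q[:,2]>.1].mean(0) if (q[:,2]>.1).any() else 0, q[:,2].max())
    for z in (.06,.07,.08,.09,.1): print(z,lid(W,(.431,-.337),z,.07,.005))
    t=(abs(W[...,0]-.5)<.05)&(abs(W[...,1]-.23)<.02); print("table z",np.nanmedian(W[t][:,2]))
E
```

```text
top
pea [0.4312, -0.1002, 0.0268, 0.4312, -0.0999, 0.0919, 481.0]
len [0.5849, -0.3206, 0.0272, 0.585, -0.32, 0.0918, 478.0]
bean [0.6284, 0.0885, 0.027, 0.6284, 0.0883, 0.0829, 464.0]
tin [0.4644, 0.027, 0.025, 0.4642, 0.0267, 0.0452, 369.0]
salt [0.5602, 0.3203, 0.0253, 0.5592, 0.3192, 0.0499, 374.0]
nut [0.4222, 0.1665, 0.0373, 0.4266, 0.1656, 0.115, 840.0]
board ((0.6321603655815125, -0.017886966466903687), (0.10999745875597, 0.3389850854873657), 2.130671501159668) 0.014067067677984987
tile ((0.6382508277893066, -0.12905913591384888), (0.08135765790939331, 0.08100469410419464), 1.5788390636444092)
bluepot knob [ 0.42758473 -0.34487965  0.10509088] 0.1120182646524196
0.06 [0.4279, -0.3465, 0.0667, 0.4305, -0.3327, 0.0602, 312.0]
0.07 [0.4306, -0.3413, 0.0627, 0.4347, -0.3171, 0.0691, 125.0]
0.08 [0.4278, -0.3459, 0.0453, 0.4285, -0.3426, 0.0813, 816.0]
0.09 [0.4281, -0.344, 0.0351, 0.4278, -0.3448, 0.0876, 400.0]
0.1 [0.4278, -0.3455, 0.0108, 0.4289, -0.3435, 0.1019, 49.0]
table z 6.01539898306136e-05
scene
pea [0.4324, -0.1017, 0.0284, 0.4335, -0.0996, 0.0902, 383.0]
len [0.5852,
[... 249 characters left out ...]
 0.0367, 0.4289, 0.1662, 0.1134, 736.0]
board ((0.6325609683990479, -0.018394500017166138), (0.11060816049575806, 0.33923548460006714), 2.137787342071533) 0.013449946368395763
tile ((0.6368773579597473, -0.12918059527873993), (0.08356872200965881, 0.08349636942148209), 1.7786707878112793)
bluepot knob [ 0.42949673 -0.34388069  0.10429817] 0.10978036857064721
0.06 [0.4288, -0.3414, 0.0674, 0.4511, -0.3311, 0.0597, 302.0]
0.07 [0.4278, -0.3454, 0.0477, 0.4535, -0.3255, 0.0699, 167.0]
0.08 [0.4281, -0.3456, 0.0457, 0.4349, -0.3403, 0.0804, 623.0]
0.09 [0.429, -0.346, 0.0279, 0.433, -0.342, 0.0875, 169.0]
0.1 [0.4286, -0.3445, 0.0106, 0.4312, -0.3425, 0.1006, 45.0]
table z -0.0012335166979909884
```

play_rows:
  commands:
    - {"grip": -1,"rz": -0.163}
    - {"rz": -0.163}
    - {"rz": -0.163}
    - {"rz": -0.163}
    - {"rz": -0.163}
    - {"rz": -0.163}
    - {"rz": -0.163}
    - {"rz": -0.163}
    - {}
    - {}
  squeeze: 35

```text
invalid input at $.commands[0]: expected keys grip, x, y, z, rx, ry, rz
```

play_rows:
  commands:
    - {"grip": -1,"x": 0,"y": 0,"z": 0,"rx": 0,"ry": 0,"rz": -0.163}
    - {"grip": -1,"x": 0,"y": 0,"z": 0,"rx": 0,"ry": 0,"rz": -0.163}
    - {"grip": -1,"x": 0,"y": 0,"z": 0,"rx": 0,"ry": 0,"rz": -0.163}
    - {"grip": -1,"x": 0,"y": 0,"z": 0,"rx": 0,"ry": 0,"rz": -0.163}
    - {"grip": -1,"x": 0,"y": 0,"z": 0,"rx": 0,"ry": 0,"rz": -0.163}
    - {"grip": -1,"x": 0,"y": 0,"z": 0,"rx": 0,"ry": 0,"rz": -0.163}
    - {"grip": -1,"x": 0,"y": 0,"z": 0,"rx": 0,"ry": 0,"rz": -0.163}
    - {"grip": -1,"x": 0,"y": 0,"z": 0,"rx": 0,"ry": 0,"rz": -0.163}
    - {"grip": -1,"x": 0,"y": 0,"z": 0,"rx": 0,"ry": 0,"rz": 0}
  squeeze: 35

```text
time_s: 2.33
position: [0.1445, -0.5307, 0.2453]
tool_rot: [[0.002, 1.0, 0.0], [1.0, -0.002, 0.0], [0.0, 0.0, -1.0]]
ft_force: [0.6, -0.5, -0.7]
grip_width: 0.0854
```

play_rows:
  commands:
    - {"grip": -1,"x": 0.047,"y": 0.037,"z": 0,"rx": 0,"ry": 0,"rz": 0}
    - {"grip": -1,"x": 0.047,"y": 0.037,"z": 0,"rx": 0,"ry": 0,"rz": 0}
    - {"grip": -1,"x": 0.047,"y": 0.037,"z": 0,"rx": 0,"ry": 0,"rz": 0}
    - {"grip": -1,"x": 0.047,"y": 0.037,"z": 0,"rx": 0,"ry": 0,"rz": 0}
    - {"grip": -1,"x": 0.047,"y": 0.037,"z": 0,"rx": 0,"ry": 0,"rz": 0}
    - {"grip": -1,"x": 0.047,"y": 0.037,"z": 0,"rx": 0,"ry": 0,"rz": 0}
    - {"grip": -1,"x": 0.047,"y": 0.037,"z": 0,"rx": 0,"ry": 0,"rz": 0}
    - {"grip": -1,"x": 0.047,"y": 0.037,"z": 0,"rx": 0,"ry": 0,"rz": 0}
    - {"grip": -1,"x": 0.047,"y": 0.037,"z": 0,"rx": 0,"ry": 0,"rz": 0}
    - {"grip": -1,"x": 0.047,"y": 0.037,"z": 0,"rx": 0,"ry": 0,"rz": 0}
    - {"grip": -1,"x": 0.047,"y": 0.037,"z": 0,"rx": 0,"ry": 0,"rz": 0}
    - {"grip": -1,"x": 0,"y": 0,"z": 0,"rx": 0,"ry": 0,"rz": 0}

```text
time_s: 3.82
position: [0.5533, -0.0111, 0.2448]
tool_rot: [[-0.0, 1.0, -0.0], [1.0, 0.0, 0.001], [0.001, -0.0, -1.0]]
ft_force: [-0.6, -0.8, -0.7]
grip_width: 0.0853
```

play_rows:
  commands:
    - {"grip": -1,"x": 0.0497,"y": 0.0377,"z": 0,"rx": 0,"ry": 0,"rz": 0}
    - {"grip": -1,"x": 0.0497,"y": 0.0377,"z": 0,"rx": 0,"ry": 0,"rz": 0}
    - {"grip": -1,"x": 0,"y": 0,"z": 0.05,"rx": 0,"ry": 0,"rz": 0}
    - {"grip": -1,"x": 0,"y": 0,"z": 0.05,"rx": 0,"ry": 0,"rz": 0}
    - {"grip": -1,"x": 0,"y": 0,"z": 0,"rx": 0,"ry": 0,"rz": 0}
    - {"grip": -1,"x": 0,"y": 0,"z": 0,"rx": 0,"ry": 0,"rz": 0}

```text
time_s: 4.58
position: [0.6283, 0.0845, 0.1477]
tool_rot: [[0.003, 1.0, 0.003], [1.0, -0.003, -0.0], [-0.0, 0.003, -1.0]]
ft_force: [0.1, 1.0, -0.3]
grip_width: 0.0852
```

play_rows:
  commands:
    - {"grip": -1,"x": 0,"y": 0,"z": 0,"rx": 0,"ry": 0,"rz": 0}
    - {"grip": -1,"x": 0,"y": 0,"z": 0,"rx": 0,"ry": 0,"rz": 0}

```text
time_s: 4.82
position: [0.6279, 0.0851, 0.1469]
tool_rot: [[0.001, 1.0, 0.003], [1.0, -0.001, -0.0], [-0.0, 0.003, -1.0]]
ft_force: [0.5, 0.3, 0.0]
grip_width: 0.0858
```

```bash
python3 - <<'E'
from h import *
im,W=cloud("wrist"); cv2.imwrite("pics/w1.png",im["color"]); print(lid(W,(.6288,.0884),.083))
s=env.observe(); print(s["position"],s["q"])
E
```

```text
[0.6286, 0.0888, 0.027, 0.6286, 0.0904, 0.084, 4810.0]
[0.62777533 0.08515617 0.14648812] [-2.96390406e+00  3.46111523e+01  6.89092239e+01  6.10965682e-04
  7.63714448e+01 -2.88884571e+00]
```

play_rows:
  commands:
    - {"grip": -1,"x": 0.0036,"y": 0.001,"z": 0.03,"rx": 0,"ry": 0,"rz": 0}
    - {"grip": -1,"x": 0,"y": 0,"z": 0.035,"rx": 0,"ry": 0,"rz": 0}
    - {"grip": -1,"x": 0,"y": 0,"z": 0.03,"rx": 0,"ry": 0,"rz": 0}
    - {"grip": -1,"x": 0,"y": 0,"z": 0,"rx": 0,"ry": 0,"rz": 0}
    - {"grip": -1,"x": 0,"y": 0,"z": 0,"rx": 0,"ry": 0,"rz": 0}

```text
time_s: 5.5
position: [0.6293, 0.0888, 0.0519]
tool_rot: [[0.001, 1.0, 0.002], [1.0, -0.001, -0.0], [-0.0, 0.002, -1.0]]
ft_force: [-0.7, -0.1, 1.3]
grip_width: 0.0852
```

play_rows:
  commands:
    - {"grip": 1,"x": 0,"y": 0,"z": 0,"rx": 0,"ry": 0,"rz": 0}
    - {"grip": 1,"x": 0,"y": 0,"z": 0,"rx": 0,"ry": 0,"rz": 0}
    - {"grip": 1,"x": 0,"y": 0,"z": 0,"rx": 0,"ry": 0,"rz": 0}
    - {"grip": 1,"x": 0,"y": 0,"z": 0,"rx": 0,"ry": 0,"rz": 0}
    - {"grip": 1,"x": 0,"y": 0,"z": 0,"rx": 0,"ry": 0,"rz": 0}
    - {"grip": 1,"x": 0,"y": 0,"z": 0,"rx": 0,"ry": 0,"rz": 0}
    - {"grip": 1,"x": 0,"y": 0,"z": 0,"rx": 0,"ry": 0,"rz": 0}
    - {"grip": 1,"x": 0,"y": 0,"z": 0,"rx": 0,"ry": 0,"rz": 0}

```text
time_s: 6.5
position: [0.6289, 0.0889, 0.0517]
tool_rot: [[0.001, 1.0, 0.002], [1.0, -0.001, -0.0], [-0.0, 0.002, -1.0]]
ft_force: [-1.0, 0.7, 6.0]
grip_width: 0.055
```

play_rows:
  commands:
    - {"grip": 1,"x": 0,"y": 0,"z": -0.02,"rx": 0,"ry": 0,"rz": 0}
    - {"grip": 1,"x": 0,"y": 0,"z": -0.01,"rx": 0,"ry": 0,"rz": 0}
    - {"grip": 1,"x": -0.025,"y": 0.0034,"z": 0,"rx": 0,"ry": 0,"rz": 0}
    - {"grip": 1,"x": -0.03,"y": 0,"z": 0,"rx": 0,"ry": 0,"rz": 0}
    - {"grip": 1,"x": -0.03,"y": 0,"z": 0,"rx": 0,"ry": 0,"rz": 0}
    - {"grip": 1,"x": -0.022,"y": 0,"z": 0,"rx": 0,"ry": 0,"rz": 0}
    - {"grip": 1,"x": 0,"y": 0,"z": 0,"rx": 0,"ry": 0,"rz": 0}
    - {"grip": 1,"x": 0,"y": 0,"z": 0,"rx": 0,"ry": 0,"rz": 0}
    - {"grip": 1,"x": 0,"y": 0,"z": 0,"rx": 0,"ry": 0,"rz": 0}

```text
time_s: 7.62
position: [0.6317, -0.0172, 0.0803]
tool_rot: [[-0.0, 1.0, -0.0], [1.0, 0.0, 0.0], [0.0, -0.0, -1.0]]
ft_force: [0.0, -0.4, -1.9]
grip_width: 0.0547
```

play_rows:
  commands:
    - {"grip": 1,"x": -0.001,"y": 0.0005,"z": 0.015,"rx": 0,"ry": 0,"rz": 0}
    - {"grip": 1,"x": 0,"y": 0,"z": 0.012,"rx": 0,"ry": 0,"rz": 0}
    - {"grip": 1,"x": 0,"y": 0,"z": 0.004,"rx": 0,"ry": 0,"rz": 0}
    - {"grip": 1,"x": 0,"y": 0,"z": 0.001,"rx": 0,"ry": 0,"rz": 0}
    - {"grip": 1,"x": 0,"y": 0,"z": 0,"rx": 0,"ry": 0,"rz": 0}
    - {"grip": 1,"x": 0,"y": 0,"z": 0,"rx": 0,"ry": 0,"rz": 0}

```text
time_s: 8.38
position: [0.6324, -0.0192, 0.0486]
tool_rot: [[0.001, 1.0, 0.001], [1.0, -0.001, -0.0], [-0.0, 0.001, -1.0]]
ft_force: [-0.1, 0.2, -0.9]
grip_width: 0.0553
```

play_rows:
  commands:
    - {"grip": 1,"x": 0,"y": 0,"z": 0.0008,"rx": 0,"ry": 0,"rz": 0}
    - {"grip": 1,"x": 0,"y": 0,"z": 0,"rx": 0,"ry": 0,"rz": 0}
    - {"grip": -1,"x": 0,"y": 0,"z": 0,"rx": 0,"ry": 0,"rz": 0}
    - {"grip": -1,"x": 0,"y": 0,"z": 0,"rx": 0,"ry": 0,"rz": 0}
    - {"grip": -1,"x": 0,"y": 0,"z": 0,"rx": 0,"ry": 0,"rz": 0}
    - {"grip": -1,"x": 0,"y": 0,"z": 0,"rx": 0,"ry": 0,"rz": 0}
    - {"grip": -1,"x": 0,"y": 0,"z": 0,"rx": 0,"ry": 0,"rz": 0}

```text
time_s: 9.25
position: [0.6323, -0.0192, 0.0475]
tool_rot: [[0.001, 1.0, -0.0], [1.0, -0.001, 0.0], [0.0, -0.0, -1.0]]
ft_force: [-1.0, 0.2, 0.5]
grip_width: 0.0855
```

play_rows:
  commands:
    - {"grip": -1,"x": 0,"y": 0,"z": -0.03,"rx": 0,"ry": 0,"rz": 0}
    - {"grip": -1,"x": 0,"y": 0,"z": -0.05,"rx": 0,"ry": 0,"rz": 0}
    - {"grip": -1,"x": 0,"y": 0,"z": -0.05,"rx": 0,"ry": 0,"rz": 0}
    - {"grip": -1,"x": -0.016,"y": -0.04,"z": 0,"rx": 0,"ry": 0,"rz": 0}
    - {"grip": -1,"x": -0.016,"y": -0.04,"z": 0,"rx": 0,"ry": 0,"rz": 0}
    - {"grip": -1,"x": -0.016,"y": -0.04,"z": 0,"rx": 0,"ry": 0,"rz": 0}
    - {"grip": -1,"x": -0.016,"y": -0.04,"z": 0,"rx": 0,"ry": 0,"rz": 0}
    - {"grip": -1,"x": -0.017,"y": -0.04,"z": 0,"rx": 0,"ry": 0,"rz": 0}
    - {"grip": -1,"x": 0,"y": 0,"z": 0,"rx": 0,"ry": 0,"rz": 0}
    - {"grip": -1,"x": 0,"y": 0,"z": 0,"rx": 0,"ry": 0,"rz": 0}
    - {"grip": -1,"x": 0,"y": 0,"z": 0,"rx": 0,"ry": 0,"rz": 0}

```text
time_s: 10.62
position: [0.433, -0.0998, 0.1775]
tool_rot: [[0.0, 1.0, 0.0], [1.0, -0.0, -0.0], [-0.0, 0.0, -1.0]]
ft_force: [0.1, -0.1, 0.4]
grip_width: 0.0852
```

```bash
python3 - <<'E'
from h import *
s=env.observe(); print(s["position"],s["grip_width"])
im,W=cloud("wrist"); cv2.imwrite("pics/w2.png",im["color"]); print(lid(W,(.4315,-.1003),.092))
for c in("top","scene"):
    im,W=cloud(c); print(lid(W,(.632,-.018),.079))
E
```

```text
[ 0.4329986  -0.09975906  0.177487  ] 0.0851980598824259
[0.4305, -0.1, 0.027, 0.4306, -0.0985, 0.093, 3948.0]
[0.6332, -0.0194, 0.0268, 0.6328, -0.0195, 0.0789, 454.0]
[0.6341, -0.0196, 0.0274, 0.6351, -0.0193, 0.0775, 558.0]
```

play_rows:
  commands:
    - {"grip": -1,"x": -0.0003,"y": -0.002,"z": 0.04,"rx": 0,"ry": 0,"rz": 0}
    - {"grip": -1,"x": 0,"y": 0,"z": 0.045,"rx": 0,"ry": 0,"rz": 0}
    - {"grip": -1,"x": 0,"y": 0,"z": 0.0375,"rx": 0,"ry": 0,"rz": 0}
    - {"grip": -1,"x": 0,"y": 0,"z": 0,"rx": 0,"ry": 0,"rz": 0}
    - {"grip": 1,"x": 0,"y": 0,"z": 0,"rx": 0,"ry": 0,"rz": 0}
    - {"grip": 1,"x": 0,"y": 0,"z": 0,"rx": 0,"ry": 0,"rz": 0}
    - {"grip": 1,"x": 0,"y": 0,"z": 0,"rx": 0,"ry": 0,"rz": 0}
    - {"grip": 1,"x": 0,"y": 0,"z": 0,"rx": 0,"ry": 0,"rz": 0}
    - {"grip": 1,"x": 0,"y": 0,"z": 0,"rx": 0,"ry": 0,"rz": 0}
    - {"grip": 1,"x": 0,"y": 0,"z": 0,"rx": 0,"ry": 0,"rz": 0}
    - {"grip": 1,"x": 0,"y": 0,"z": 0,"rx": 0,"ry": 0,"rz": 0}
    - {"grip": 1,"x": 0,"y": 0,"z": 0,"rx": 0,"ry": 0,"rz": 0}

```text
time_s: 12.28
position: [0.4308, -0.1005, 0.0565]
tool_rot: [[0.001, 1.0, 0.002], [1.0, -0.001, -0.001], [-0.001, 0.002, -1.0]]
ft_force: [-2.0, -0.4, 6.7]
grip_width: 0.0552
```

play_rows:
  commands:
    - {"grip": 1,"x": 0,"y": 0,"z": -0.02,"rx": 0,"ry": 0,"rz": 0}
    - {"grip": 1,"x": 0,"y": 0,"z": -0.04,"rx": 0,"ry": 0,"rz": 0}
    - {"grip": 1,"x": 0,"y": 0,"z": -0.04,"rx": 0,"ry": 0,"rz": 0}
    - {"grip": 1,"x": 0.0175,"y": 0.017,"z": 0,"rx": 0,"ry": 0,"rz": 0}
    - {"grip": 1,"x": 0.035,"y": 0.036,"z": 0,"rx": 0,"ry": 0,"rz": 0}
    - {"grip": 1,"x": 0.035,"y": 0.036,"z": 0,"rx": 0,"ry": 0,"rz": 0}
    - {"grip": 1,"x": 0.035,"y": 0.036,"z": 0,"rx": 0,"ry": 0,"rz": 0}
    - {"grip": 1,"x": 0.035,"y": 0.036,"z": 0,"rx": 0,"ry": 0,"rz": 0}
    - {"grip": 1,"x": 0.035,"y": 0.036,"z": 0,"rx": 0,"ry": 0,"rz": 0}
    - {"grip": 1,"x": 0,"y": 0,"z": 0,"rx": 0,"ry": 0,"rz": 0}
    - {"grip": 1,"x": 0,"y": 0,"z": 0,"rx": 0,"ry": 0,"rz": 0}
    - {"grip": 1,"x": 0,"y": 0,"z": 0,"rx": 0,"ry": 0,"rz": 0}

```text
time_s: 13.78
position: [0.6268, 0.0913, 0.1555]
tool_rot: [[0.002, 1.0, -0.0], [1.0, -0.002, -0.0], [-0.0, -0.0, -1.0]]
ft_force: [-0.1, -0.0, -3.8]
grip_width: 0.0549
```

play_rows:
  commands:
    - {"grip": 1,"x": 0.0007,"y": 0.001,"z": 0.03,"rx": 0,"ry": 0,"rz": 0}
    - {"grip": 1,"x": 0,"y": 0,"z": 0.03,"rx": 0,"ry": 0,"rz": 0}
    - {"grip": 1,"x": 0,"y": 0,"z": 0.012,"rx": 0,"ry": 0,"rz": 0}
    - {"grip": 1,"x": 0,"y": 0,"z": 0.005,"rx": 0,"ry": 0,"rz": 0}
    - {"grip": 1,"x": 0,"y": 0,"z": 0.003,"rx": 0,"ry": 0,"rz": 0}
    - {"grip": 1,"x": 0,"y": 0,"z": 0,"rx": 0,"ry": 0,"rz": 0}
    - {"grip": 1,"x": 0,"y": 0,"z": 0,"rx": 0,"ry": 0,"rz": 0}

```text
time_s: 14.65
position: [0.6286, 0.0928, 0.0756]
tool_rot: [[0.001, 1.0, 0.001], [1.0, -0.001, -0.0], [-0.0, 0.001, -1.0]]
ft_force: [0.1, -0.4, -2.8]
grip_width: 0.0553
```

play_rows:
  commands:
    - {"grip": 1,"x": -0.0005,"y": 0,"z": 0.0012,"rx": 0,"ry": 0,"rz": 0}
    - {"grip": 1,"x": 0,"y": 0,"z": 0,"rx": 0,"ry": 0,"rz": 0}
    - {"grip": 1,"x": 0,"y": 0,"z": 0,"rx": 0,"ry": 0,"rz": 0}
    - {"grip": -1,"x": 0,"y": 0,"z": 0,"rx": 0,"ry": 0,"rz": 0}
    - {"grip": -1,"x": 0,"y": 0,"z": 0,"rx": 0,"ry": 0,"rz": 0}
    - {"grip": -1,"x": 0,"y": 0,"z": 0,"rx": 0,"ry": 0,"rz": 0}
    - {"grip": -1,"x": 0,"y": 0,"z": 0,"rx": 0,"ry": 0,"rz": 0}
    - {"grip": -1,"x": 0,"y": 0,"z": 0,"rx": 0,"ry": 0,"rz": 0}
    - {"grip": -1,"x": 0,"y": 0,"z": -0.03,"rx": 0,"ry": 0,"rz": 0}
    - {"grip": -1,"x": 0,"y": 0,"z": -0.05,"rx": 0,"ry": 0,"rz": 0}
    - {"grip": -1,"x": 0,"y": 0,"z": -0.04,"rx": 0,"ry": 0,"rz": 0}

```text
time_s: 16.02
position: [0.6285, 0.0923, 0.1958]
tool_rot: [[0.001, 1.0, 0.001], [1.0, -0.001, -0.0], [-0.0, 0.001, -1.0]]
ft_force: [0.0, 0.4, 0.1]
grip_width: 0.0857
```

play_rows:
  commands:
    - {"grip": -1,"x": -0.0415,"y": -0.0044,"z": 0,"rx": 0,"ry": 0,"rz": 0}
    - {"grip": -1,"x": -0.0415,"y": -0.0044,"z": 0,"rx": 0,"ry": 0,"rz": 0}
    - {"grip": -1,"x": -0.0415,"y": -0.0044,"z": 0,"rx": 0,"ry": 0,"rz": 0}
    - {"grip": -1,"x": -0.0415,"y": -0.0044,"z": 0,"rx": 0,"ry": 0,"rz": 0}
    - {"grip": -1,"x": -0.0415,"y": -0.0044,"z": 0,"rx": 0,"ry": 0,"rz": 0}
    - {"grip": -1,"x": -0.0415,"y": -0.0044,"z": 0,"rx": 0,"ry": 0,"rz": 0}
    - {"grip": -1,"x": -0.0415,"y": -0.0044,"z": 0,"rx": 0,"ry": 0,"rz": 0}
    - {"grip": -1,"x": -0.0415,"y": -0.0044,"z": 0,"rx": 0,"ry": 0,"rz": 0}
    - {"grip": -1,"x": -0.0415,"y": -0.0044,"z": 0,"rx": 0,"ry": 0,"rz": 0}
    - {"grip": -1,"x": -0.04,"y": -0.0044,"z": 0,"rx": 0,"ry": 0,"rz": 0}
    - {"grip": -1,"x": 0,"y": 0,"z": 0,"rx": 0,"ry": 0,"rz": 0}
    - {"grip": -1,"x": 0,"y": 0,"z": 0,"rx": 0,"ry": 0,"rz": 0}

```text
time_s: 17.52
position: [0.584, -0.3206, 0.1937]
tool_rot: [[0.001, 1.0, -0.0], [1.0, -0.001, 0.001], [0.001, -0.0, -1.0]]
ft_force: [0.3, -0.2, -0.5]
grip_width: 0.0855
```

```bash
python3 - <<'E'
from h import *
s=env.observe(); print(s["position"],s["grip_width"])
im,W=cloud("wrist"); cv2.imwrite("pics/w3.png",im["color"]); print(lid(W,(.585,-.3207),.092))
for c in("top","scene"):
    im,W=cloud(c); print(lid(W,(.633,-.019),.079),lid(W,(.628,.092),.11))
E
```

```text
[ 0.58399784 -0.32064329  0.19372288] 0.08551862574306333
[0.5847, -0.3212, 0.027, 0.5846, -0.3198, 0.093, 3478.0]
[0.6333, -0.0196, 0.0269, 0.6329, -0.0194, 0.0789, 454.0] [0.629, 0.0924, 0.0269, 0.6287, 0.0922, 0.1099, 494.0]
[0.6341, -0.0192, 0.0272, 0.6353, -0.0191, 0.0776, 561.0] [0.6293, 0.0921, 0.0275, 0.6311, 0.0925, 0.1085, 625.0]
```

Bean and pea jars are well placed. Next is the lentil jar.

play_rows:
  commands:
    - {"grip": -1,"x": -0.0004,"y": 0.0007,"z": 0.045,"rx": 0,"ry": 0,"rz": 0}
    - {"grip": -1,"x": 0,"y": 0,"z": 0.05,"rx": 0,"ry": 0,"rz": 0}
    - {"grip": -1,"x": 0,"y": 0,"z": 0.0427,"rx": 0,"ry": 0,"rz": 0}
    - {"grip": -1,"x": 0,"y": 0,"z": 0,"rx": 0,"ry": 0,"rz": 0}
    - {"grip": 1,"x": 0,"y": 0,"z": 0,"rx": 0,"ry": 0,"rz": 0}
    - {"grip": 1,"x": 0,"y": 0,"z": 0,"rx": 0,"ry": 0,"rz": 0}
    - {"grip": 1,"x": 0,"y": 0,"z": 0,"rx": 0,"ry": 0,"rz": 0}
    - {"grip": 1,"x": 0,"y": 0,"z": 0,"rx": 0,"ry": 0,"rz": 0}
    - {"grip": 1,"x": 0,"y": 0,"z": 0,"rx": 0,"ry": 0,"rz": 0}
    - {"grip": 1,"x": 0,"y": 0,"z": 0,"rx": 0,"ry": 0,"rz": 0}
    - {"grip": 1,"x": 0,"y": 0,"z": 0,"rx": 0,"ry": 0,"rz": 0}
    - {"grip": 1,"x": 0,"y": 0,"z": 0,"rx": 0,"ry": 0,"rz": 0}

```text
time_s: 19.18
position: [0.5855, -0.3221, 0.0588]
tool_rot: [[0.001, 1.0, 0.003], [1.0, -0.001, -0.002], [-0.002, 0.003, -1.0]]
ft_force: [-2.9, 1.9, 6.9]
grip_width: 0.0554
```

play_rows:
  commands:
    - {"grip": 1,"x": 0,"y": 0,"z": -0.02,"rx": 0,"ry": 0,"rz": 0}
    - {"grip": 1,"x": 0,"y": 0,"z": -0.04,"rx": 0,"ry": 0,"rz": 0}
    - {"grip": 1,"x": 0.014,"y": 0.003,"z": 0,"rx": 0,"ry": 0,"rz": 0}
    - {"grip": 1,"x": 0.04,"y": 0.012,"z": 0,"rx": 0,"ry": 0,"rz": 0}
    - {"grip": 1,"x": 0.04,"y": 0.012,"z": 0,"rx": 0,"ry": 0,"rz": 0}
    - {"grip": 1,"x": 0.04,"y": 0.012,"z": 0,"rx": 0,"ry": 0,"rz": 0}
    - {"grip": 1,"x": 0.04,"y": 0.012,"z": 0,"rx": 0,"ry": 0,"rz": 0}
    - {"grip": 1,"x": 0.02,"y": 0,"z": 0,"rx": 0,"ry": 0,"rz": 0}
    - {"grip": 1,"x": 0,"y": 0,"z": 0,"rx": 0,"ry": 0,"rz": 0}
    - {"grip": 1,"x": 0,"y": 0,"z": 0,"rx": 0,"ry": 0,"rz": 0}
    - {"grip": 1,"x": 0,"y": 0,"z": 0,"rx": 0,"ry": 0,"rz": 0}

```text
time_s: 20.55
position: [0.6357, -0.1289, 0.116]
tool_rot: [[0.003, 1.0, -0.0], [1.0, -0.003, -0.0], [-0.0, -0.0, -1.0]]
ft_force: [-0.3, -0.0, -1.9]
grip_width: 0.0549
```

play_rows:
  commands:
    - {"grip": 1,"x": 0.0005,"y": 0.0005,"z": 0.02,"rx": 0,"ry": 0,"rz": 0}
    - {"grip": 1,"x": 0,"y": 0,"z": 0.012,"rx": 0,"ry": 0,"rz": 0}
    - {"grip": 1,"x": 0,"y": 0,"z": 0.004,"rx": 0,"ry": 0,"rz": 0}
    - {"grip": 1,"x": 0,"y": 0,"z": 0.001,"rx": 0,"ry": 0,"rz": 0}
    - {"grip": 1,"x": 0,"y": 0,"z": 0,"rx": 0,"ry": 0,"rz": 0}
    - {"grip": 1,"x": 0,"y": 0,"z": 0,"rx": 0,"ry": 0,"rz": 0}

```text
time_s: 21.3
position: [0.6366, -0.1272, 0.0796]
tool_rot: [[0.001, 1.0, 0.001], [1.0, -0.001, -0.0], [-0.0, 0.001, -1.0]]
ft_force: [-0.5, 0.6, -2.3]
grip_width: 0.0553
```

play_rows:
  commands:
    - {"grip": 1,"x": 0,"y": 0,"z": 0.0015,"rx": 0,"ry": 0,"rz": 0}
    - {"grip": 1,"x": 0,"y": 0,"z": 0.001,"rx": 0,"ry": 0,"rz": 0}
    - {"grip": 1,"x": 0,"y": 0,"z": 0,"rx": 0,"ry": 0,"rz": 0}
    - {"grip": 1,"x": 0,"y": 0,"z": 0,"rx": 0,"ry": 0,"rz": 0}

```text
time_s: 21.8
position: [0.6364, -0.1271, 0.077]
tool_rot: [[0.001, 1.0, 0.0], [1.0, -0.001, -0.0], [-0.0, 0.0, -1.0]]
ft_force: [-2.1, 0.3, 2.6]
grip_width: 0.0553
```

play_rows:
  commands:
    - {"grip": -1,"x": 0,"y": 0,"z": 0,"rx": 0,"ry": 0,"rz": 0}
    - {"grip": -1,"x": 0,"y": 0,"z": 0,"rx": 0,"ry": 0,"rz": 0}
    - {"grip": -1,"x": 0,"y": 0,"z": 0,"rx": 0,"ry": 0,"rz": 0}
    - {"grip": -1,"x": 0,"y": 0,"z": 0,"rx": 0,"ry": 0,"rz": 0}
    - {"grip": -1,"x": 0,"y": 0,"z": 0,"rx": 0,"ry": 0,"rz": 0}
    - {"grip": -1,"x": 0,"y": 0,"z": -0.03,"rx": 0,"ry": 0,"rz": 0}
    - {"grip": -1,"x": 0,"y": 0,"z": -0.05,"rx": 0,"ry": 0,"rz": 0}
    - {"grip": -1,"x": 0,"y": 0,"z": -0.04,"rx": 0,"ry": 0,"rz": 0}

```text
time_s: 22.8
position: [0.6365, -0.1272, 0.1986]
tool_rot: [[0.001, 1.0, 0.001], [1.0, -0.001, -0.0], [-0.0, 0.001, -1.0]]
ft_force: [-0.4, 0.7, -0.2]
grip_width: 0.0854
```

play_rows:
  commands:
    - {"grip": -1,"x": 0.031,"y": -0.0344,"z": 0,"rx": 0,"ry": 0,"rz": 0}
    - {"grip": -1,"x": 0.031,"y": -0.0344,"z": 0,"rx": 0,"ry": 0,"rz": 0}
    - {"grip": -1,"x": 0.031,"y": -0.0344,"z": 0,"rx": 0,"ry": 0,"rz": 0}
    - {"grip": -1,"x": 0.031,"y": -0.0344,"z": 0,"rx": 0,"ry": 0,"rz": 0}
    - {"grip": -1,"x": 0.03,"y": -0.0344,"z": 0,"rx": 0,"ry": 0,"rz": 0}
    - {"grip": -1,"x": 0,"y": 0,"z": 0.04,"rx": 0,"ry": 0,"rz": 0}
    - {"grip": -1,"x": 0,"y": 0,"z": 0.03,"rx": 0,"ry": 0,"rz": 0}
    - {"grip": -1,"x": 0,"y": 0,"z": 0,"rx": 0,"ry": 0,"rz": 0}
    - {"grip": -1,"x": 0,"y": 0,"z": 0,"rx": 0,"ry": 0,"rz": 0}
    - {"grip": -1,"x": 0,"y": 0,"z": 0,"rx": 0,"ry": 0,"rz": 0}

```text
time_s: 24.05
position: [0.4652, 0.0268, 0.1277]
tool_rot: [[0.001, 1.0, 0.002], [1.0, -0.001, -0.0], [-0.0, 0.002, -1.0]]
ft_force: [-0.1, -0.8, 0.6]
grip_width: 0.0859
```

```bash
python3 - <<'E'
from h import *
s=env.observe(); print(s["position"],s["grip_width"])
im,W=cloud("wrist"); print(lid(W,(.4645,.027),.045))
for c in("top","scene"):
    im,W=cloud(c); print(lid(W,(.633,-.019),.079),lid(W,(.628,.092),.11),lid(W,(.6364,-.128),.11),lid(W,(.4645,.027),.045))
    cv2.imwrite(f"pics/{c}4.png",im["color"])
E
```

```text
[0.46516014 0.02685    0.12773391] 0.08594174605342268
[0.464, 0.0268, 0.0252, 0.4639, 0.0283, 0.0461, 3444.0]
[0.6332, -0.0199, 0.0271, 0.6328, -0.0195, 0.079, 455.0] [0.629, 0.0922, 0.0271, 0.6288, 0.092, 0.1099, 490.0] [0.6367, -0.1259, 0.0269, 0.6363, -0.1256, 0.11, 485.0] 0
[0.6345, -0.0204, 0.0276, 0.6351, -0.0191, 0.0775, 559.0] [0.6294, 0.0923, 0.0274, 0.6313, 0.0925, 0.1085, 630.0] [0.6366, -0.1268, 0.0278, 0.6389, -0.1255, 0.1086, 562.0] [0.4647, 0.0274, 0.0256, 0.4674, 0.0277, 0.0436, 330.0]
```

play_rows:
  commands:
    - {"grip": -1,"x": 0,"y": -0.001,"z": 0.04,"rx": 0,"ry": 0,"rz": 0}
    - {"grip": -1,"x": 0,"y": 0,"z": 0.04,"rx": 0,"ry": 0,"rz": 0}
    - {"grip": -1,"x": 0,"y": 0,"z": 0.022,"rx": 0,"ry": 0,"rz": 0}
    - {"grip": -1,"x": 0,"y": 0,"z": 0,"rx": 0,"ry": 0,"rz": 0}
    - {"grip": 1,"x": 0,"y": 0,"z": 0,"rx": 0,"ry": 0,"rz": 0}
    - {"grip": 1,"x": 0,"y": 0,"z": 0,"rx": 0,"ry": 0,"rz": 0}
    - {"grip": 1,"x": 0,"y": 0,"z": 0,"rx": 0,"ry": 0,"rz": 0}
    - {"grip": 1,"x": 0,"y": 0,"z": 0,"rx": 0,"ry": 0,"rz": 0}
    - {"grip": 1,"x": 0,"y": 0,"z": 0,"rx": 0,"ry": 0,"rz": 0}
    - {"grip": 1,"x": 0,"y": 0,"z": 0,"rx": 0,"ry": 0,"rz": 0}
    - {"grip": 1,"x": 0,"y": 0,"z": 0,"rx": 0,"ry": 0,"rz": 0}
    - {"grip": 1,"x": 0,"y": 0,"z": 0,"rx": 0,"ry": 0,"rz": 0}

```text
time_s: 25.7
position: [0.464, 0.0269, 0.0258]
tool_rot: [[0.001, 1.0, 0.002], [1.0, -0.001, -0.0], [-0.0, 0.002, -1.0]]
ft_force: [-1.9, -0.5, 6.2]
grip_width: 0.0496
```

play_rows:
  commands:
    - {"grip": 1,"x": 0,"y": 0,"z": -0.02,"rx": 0,"ry": 0,"rz": 0}
    - {"grip": 1,"x": 0,"y": 0,"z": -0.045,"rx": 0,"ry": 0,"rz": 0}
    - {"grip": 1,"x": 0,"y": 0,"z": -0.045,"rx": 0,"ry": 0,"rz": 0}
    - {"grip": 1,"x": -0.0065,"y": 0.02,"z": 0,"rx": 0,"ry": 0,"rz": 0}
    - {"grip": 1,"x": -0.011,"y": 0.037,"z": 0,"rx": 0,"ry": 0,"rz": 0}
    - {"grip": 1,"x": -0.011,"y": 0.037,"z": 0,"rx": 0,"ry": 0,"rz": 0}
    - {"grip": 1,"x": -0.011,"y": 0.037,"z": 0,"rx": 0,"ry": 0,"rz": 0}
    - {"grip": 1,"x": -0.007,"y": 0.0382,"z": 0,"rx": 0,"ry": 0,"rz": 0}
    - {"grip": 1,"x": 0,"y": 0,"z": 0,"rx": 0,"ry": 0,"rz": 0}
    - {"grip": 1,"x": 0,"y": 0,"z": 0,"rx": 0,"ry": 0,"rz": 0}
    - {"grip": 1,"x": 0,"y": 0,"z": 0,"rx": 0,"ry": 0,"rz": 0}

```text
time_s: 27.08
position: [0.6319, -0.0193, 0.1351]
tool_rot: [[0.001, 1.0, -0.0], [1.0, -0.001, 0.0], [0.0, -0.0, -1.0]]
ft_force: [0.3, 0.5, -0.5]
grip_width: 0.0493
```

```bash
python3 - <<'E'
from h import *
im,W=cloud("wrist"); cv2.imwrite("pics/w5.png",im["color"]); 
E
```

play_rows:
  commands:
    - {"grip": 1,"x": 0,"y": 0.001,"z": 0.012,"rx": 0,"ry": 0,"rz": 0}
    - {"grip": 1,"x": 0,"y": 0,"z": 0.01,"rx": 0,"ry": 0,"rz": 0}
    - {"grip": 1,"x": 0,"y": 0,"z": 0.005,"rx": 0,"ry": 0,"rz": 0}
    - {"grip": 1,"x": 0,"y": 0,"z": 0.001,"rx": 0,"ry": 0,"rz": 0}
    - {"grip": 1,"x": 0,"y": 0,"z": 0,"rx": 0,"ry": 0,"rz": 0}
    - {"grip": 1,"x": 0,"y": 0,"z": 0,"rx": 0,"ry": 0,"rz": 0}
    - {"grip": 1,"x": 0,"y": 0,"z": 0,"rx": 0,"ry": 0,"rz": 0}

```text
time_s: 28.0
position: [0.6338, -0.0197, 0.1068]
tool_rot: [[0.001, 1.0, 0.0], [1.0, -0.001, -0.0], [-0.0, 0.0, -1.0]]
ft_force: [0.1, -0.4, -0.7]
grip_width: 0.0491
```

play_rows:
  commands:
    - {"grip": 1,"x": 0,"y": 0,"z": 0.001,"rx": 0,"ry": 0,"rz": 0}
    - {"grip": 1,"x": 0,"y": 0,"z": 0.001,"rx": 0,"ry": 0,"rz": 0}
    - {"grip": 1,"x": 0,"y": 0,"z": 0,"rx": 0,"ry": 0,"rz": 0}
    - {"grip": 1,"x": 0,"y": 0,"z": 0,"rx": 0,"ry": 0,"rz": 0}

```text
time_s: 28.5
position: [0.6337, -0.0197, 0.1049]
tool_rot: [[0.001, 1.0, 0.0], [1.0, -0.001, -0.0], [-0.0, 0.0, -1.0]]
ft_force: [-0.6, 0.0, 2.9]
grip_width: 0.0492
```

play_rows:
  commands:
    - {"grip": -1,"x": 0,"y": 0,"z": 0,"rx": 0,"ry": 0,"rz": 0}
    - {"grip": -1,"x": 0,"y": 0,"z": 0,"rx": 0,"ry": 0,"rz": 0}
    - {"grip": -1,"x": 0,"y": 0,"z": 0,"rx": 0,"ry": 0,"rz": 0}
    - {"grip": -1,"x": 0,"y": 0,"z": 0,"rx": 0,"ry": 0,"rz": 0}
    - {"grip": -1,"x": 0,"y": 0,"z": 0,"rx": 0,"ry": 0,"rz": 0}
    - {"grip": -1,"x": 0,"y": 0,"z": -0.02,"rx": 0,"ry": 0,"rz": 0}
    - {"grip": -1,"x": 0,"y": 0,"z": -0.04,"rx": 0,"ry": 0,"rz": 0}
    - {"grip": -1,"x": 0,"y": 0,"z": -0.04,"rx": 0,"ry": 0,"rz": 0}

```text
time_s: 29.5
position: [0.6335, -0.0197, 0.2057]
tool_rot: [[0.001, 1.0, -0.001], [1.0, -0.001, 0.0], [0.0, -0.001, -1.0]]
ft_force: [0.5, -0.4, 1.0]
grip_width: 0.0853
```

play_rows:
  commands:
    - {"grip": -1,"x": 0.0425,"y": -0.0092,"z": 0,"rx": 0,"ry": 0,"rz": 0}
    - {"grip": -1,"x": 0.0425,"y": -0.0092,"z": 0,"rx": 0,"ry": 0,"rz": 0}
    - {"grip": -1,"x": 0.0425,"y": -0.0092,"z": 0,"rx": 0,"ry": 0,"rz": 0}
    - {"grip": -1,"x": 0.0425,"y": -0.0092,"z": 0,"rx": 0,"ry": 0,"rz": 0}
    - {"grip": -1,"x": 0.0425,"y": -0.0092,"z": 0,"rx": 0,"ry": 0,"rz": 0}
    - {"grip": -1,"x": 0.0425,"y": -0.0092,"z": 0,"rx": 0,"ry": 0,"rz": 0}
    - {"grip": -1,"x": 0.0425,"y": -0.0092,"z": 0,"rx": 0,"ry": 0,"rz": 0}
    - {"grip": -1,"x": 0.042,"y": -0.0092,"z": 0,"rx": 0,"ry": 0,"rz": 0}
    - {"grip": -1,"x": 0,"y": 0,"z": 0.035,"rx": 0,"ry": 0,"rz": 0}
    - {"grip": -1,"x": 0,"y": 0,"z": 0.035,"rx": 0,"ry": 0,"rz": 0}
    - {"grip": -1,"x": 0,"y": 0,"z": 0,"rx": 0,"ry": 0,"rz": 0}
    - {"grip": -1,"x": 0,"y": 0,"z": 0,"rx": 0,"ry": 0,"rz": 0}

```text
time_s: 31.0
position: [0.5611, 0.3201, 0.1362]
tool_rot: [[0.001, 1.0, 0.002], [1.0, -0.001, 0.001], [0.001, 0.002, -1.0]]
ft_force: [-0.1, -0.8, 0.6]
grip_width: 0.0854
```

```bash
python3 - <<'E'
from h import *
s=env.observe(); print(s["position"],s["grip_width"])
im,W=cloud("wrist"); print(lid(W,(.56,.32),.05))
for c in("top","scene"):
    im,W=cloud(c); print(lid(W,(.633,-.019),.124),lid(W,(.628,.092),.11),lid(W,(.6364,-.128),.11))
    cv2.imwrite(f"pics/{c}5.png",im["color"])
E
```

```text
[0.56111524 0.32005672 0.1362131 ] 0.08537231380428749
[0.5594, 0.3207, 0.0249, 0.5593, 0.322, 0.051, 3306.0]
[0.6347, -0.0199, 0.0251, 0.6343, -0.0196, 0.124, 430.0] [0.6293, 0.0927, 0.0271, 0.6289, 0.0921, 0.1099, 492.0] [0.6367, -0.126, 0.0269, 0.6365, -0.1256, 0.11, 483.0]
[0.635, -0.0201, 0.0252, 0.6365, -0.0194, 0.1227, 520.0] [0.6289, 0.0927, 0.0279, 0.6312, 0.0925, 0.1086, 629.0] [0.6371, -0.1266, 0.0273, 0.6386, -0.1254, 0.1086, 553.0]
```

View pics/scene5.png

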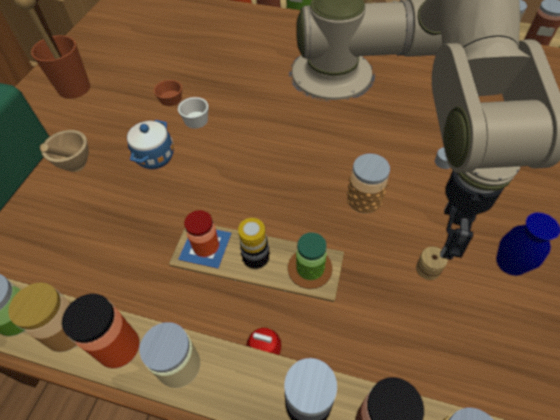

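The scene view shows the lentil jar on the tile (203,235), the tin on the bean jar (254,243) and the pea jar on the cork (312,255). The gripper is above the salt pot.

play_rows:
  commands:
    - {"grip": -1,"x": 0.0003,"y": -0.0013,"z": 0.04,"rx": 0,"ry": 0,"rz": 0}
    - {"grip": -1,"x": 0,"y": 0,"z": 0.04,"rx": 0,"ry": 0,"rz": 0}
    - {"grip": -1,"x": 0,"y": 0,"z": 0.028,"rx": 0,"ry": 0,"rz": 0}
    - {"grip": -1,"x": 0,"y": 0,"z": 0,"rx": 0,"ry": 0,"rz": 0}
    - {"grip": 1,"x": 0,"y": 0,"z": 0,"rx": 0,"ry": 0,"rz": 0}
    - {"grip": 1,"x": 0,"y": 0,"z": 0,"rx": 0,"ry": 0,"rz": 0}
    - {"grip": 1,"x": 0,"y": 0,"z": 0,"rx": 0,"ry": 0,"rz": 0}
    - {"grip": 1,"x": 0,"y": 0,"z": 0,"rx": 0,"ry": 0,"rz": 0}
    - {"grip": 1,"x": 0,"y": 0,"z": 0,"rx": 0,"ry": 0,"rz": 0}
    - {"grip": 1,"x": 0,"y": 0,"z": 0,"rx": 0,"ry": 0,"rz": 0}
    - {"grip": 1,"x": 0,"y": 0,"z": 0,"rx": 0,"ry": 0,"rz": 0}
    - {"grip": 1,"x": 0,"y": 0,"z": 0,"rx": 0,"ry": 0,"rz": 0}

```text
time_s: 32.65
position: [0.5598, 0.3205, 0.0285]
tool_rot: [[0.001, 1.0, 0.003], [1.0, -0.001, 0.001], [0.001, 0.003, -1.0]]
ft_force: [-0.8, -0.4, 6.7]
grip_width: 0.049
```

play_rows:
  commands:
    - {"grip": 1,"x": 0,"y": 0,"z": -0.02,"rx": 0,"ry": 0,"rz": 0}
    - {"grip": 1,"x": 0,"y": 0,"z": -0.04,"rx": 0,"ry": 0,"rz": 0}
    - {"grip": 1,"x": 0,"y": 0,"z": -0.05,"rx": 0,"ry": 0,"rz": 0}
    - {"grip": 1,"x": 0,"y": 0,"z": -0.05,"rx": 0,"ry": 0,"rz": 0}
    - {"grip": 1,"x": 0,"y": 0,"z": -0.02,"rx": 0,"ry": 0,"rz": 0}
    - {"grip": 1,"x": 0,"y": 0,"z": 0,"rx": 0,"ry": 0,"rz": 0}

```text
time_s: 33.4
position: [0.5595, 0.3204, 0.2088]
tool_rot: [[0.001, 1.0, 0.004], [1.0, -0.001, 0.001], [0.001, 0.004, -1.0]]
ft_force: [-0.9, -0.5, -1.2]
grip_width: 0.0493
```

play_rows:
  commands:
    - {"grip": 1,"x": -0.02,"y": 0,"z": 0,"rx": 0,"ry": 0,"rz": 0}
    - {"grip": 1,"x": -0.045,"y": -0.01,"z": 0,"rx": 0,"ry": 0,"rz": 0}
    - {"grip": 1,"x": -0.05,"y": -0.012,"z": 0,"rx": 0,"ry": 0,"rz": 0}
    - {"grip": 1,"x": -0.05,"y": -0.012,"z": 0,"rx": 0,"ry": 0,"rz": 0}
    - {"grip": 1,"x": -0.05,"y": -0.012,"z": 0,"rx": 0,"ry": 0,"rz": 0}
    - {"grip": 1,"x": -0.05,"y": -0.012,"z": 0,"rx": 0,"ry": 0,"rz": 0}
    - {"grip": 1,"x": -0.05,"y": -0.012,"z": 0,"rx": 0,"ry": 0,"rz": 0}
    - {"grip": 1,"x": -0.05,"y": -0.012,"z": 0,"rx": 0,"ry": 0,"rz": 0}
    - {"grip": 1,"x": -0.05,"y": -0.012,"z": 0,"rx": 0,"ry": 0,"rz": 0}
    - {"grip": 1,"x": -0.05,"y": -0.012,"z": 0,"rx": 0,"ry": 0,"rz": 0}
    - {"grip": 1,"x": -0.05,"y": -0.012,"z": 0,"rx": 0,"ry": 0,"rz": 0}
    - {"grip": 1,"x": -0.035,"y": -0.014,"z": 0,"rx": 0,"ry": 0,"rz": 0}

```text
time_s: 34.9
position: [0.4247, -0.2318, 0.2054]
tool_rot: [[0.003, 1.0, -0.002], [1.0, -0.003, 0.001], [0.001, -0.002, -1.0]]
ft_force: [1.2, -0.4, -0.1]
grip_width: 0.0494
```

play_rows:
  commands:
    - {"grip": 1,"x": 0,"y": 0,"z": 0,"rx": 0,"ry": 0,"rz": 0}
    - {"grip": 1,"x": 0,"y": 0,"z": 0,"rx": 0,"ry": 0,"rz": 0}
    - {"grip": 1,"x": 0,"y": 0,"z": 0,"rx": 0,"ry": 0,"rz": 0}

```text
time_s: 35.28
position: [0.4265, -0.2288, 0.2064]
tool_rot: [[-0.0, 1.0, -0.0], [1.0, 0.0, 0.001], [0.001, -0.0, -1.0]]
ft_force: [0.5, -0.3, -1.4]
grip_width: 0.0495
```

Lower 0.177 to about 0.029.

play_rows:
  commands:
    - {"grip": 1,"x": -0.001,"y": 0.0015,"z": 0.04,"rx": 0,"ry": 0,"rz": 0}
    - {"grip": 1,"x": 0,"y": 0,"z": 0.05,"rx": 0,"ry": 0,"rz": 0}
    - {"grip": 1,"x": 0,"y": 0,"z": 0.045,"rx": 0,"ry": 0,"rz": 0}
    - {"grip": 1,"x": 0,"y": 0,"z": 0.025,"rx": 0,"ry": 0,"rz": 0}
    - {"grip": 1,"x": 0,"y": 0,"z": 0.01,"rx": 0,"ry": 0,"rz": 0}
    - {"grip": 1,"x": 0,"y": 0,"z": 0.004,"rx": 0,"ry": 0,"rz": 0}
    - {"grip": 1,"x": 0,"y": 0,"z": 0,"rx": 0,"ry": 0,"rz": 0}
    - {"grip": 1,"x": 0,"y": 0,"z": 0,"rx": 0,"ry": 0,"rz": 0}
    - {"grip": 1,"x": 0,"y": 0,"z": 0,"rx": 0,"ry": 0,"rz": 0}

```text
time_s: 36.4
position: [0.4282, -0.2308, 0.0332]
tool_rot: [[0.001, 1.0, 0.001], [1.0, -0.001, -0.001], [-0.001, 0.001, -1.0]]
ft_force: [-0.9, -0.0, -0.2]
grip_width: 0.0491
```

play_rows:
  commands:
    - {"grip": 1,"x": 0,"y": 0,"z": 0.003,"rx": 0,"ry": 0,"rz": 0}
    - {"grip": 1,"x": 0,"y": 0,"z": 0.001,"rx": 0,"ry": 0,"rz": 0}
    - {"grip": 1,"x": 0,"y": 0,"z": 0.001,"rx": 0,"ry": 0,"rz": 0}
    - {"grip": 1,"x": 0,"y": 0,"z": 0,"rx": 0,"ry": 0,"rz": 0}
    - {"grip": 1,"x": 0,"y": 0,"z": 0,"rx": 0,"ry": 0,"rz": 0}

```text
time_s: 37.02
position: [0.428, -0.2307, 0.0285]
tool_rot: [[0.001, 1.0, 0.0], [1.0, -0.001, -0.0], [-0.0, 0.0, -1.0]]
ft_force: [-3.6, 1.2, 12.6]
grip_width: 0.0493
```

play_rows:
  commands:
    - {"grip": -1,"x": 0,"y": 0,"z": 0,"rx": 0,"ry": 0,"rz": 0}
    - {"grip": -1,"x": 0,"y": 0,"z": 0,"rx": 0,"ry": 0,"rz": 0}
    - {"grip": -1,"x": 0,"y": 0,"z": 0,"rx": 0,"ry": 0,"rz": 0}
    - {"grip": -1,"x": 0,"y": 0,"z": 0,"rx": 0,"ry": 0,"rz": 0}
    - {"grip": -1,"x": 0,"y": 0,"z": 0,"rx": 0,"ry": 0,"rz": 0}
    - {"grip": -1,"x": 0,"y": 0,"z": -0.02,"rx": 0,"ry": 0,"rz": 0}
    - {"grip": -1,"x": 0,"y": 0,"z": -0.05,"rx": 0,"ry": 0,"rz": 0}
    - {"grip": -1,"x": 0,"y": 0,"z": -0.05,"rx": 0,"ry": 0,"rz": 0}
    - {"grip": -1,"x": 0,"y": 0,"z": -0.05,"rx": 0,"ry": 0,"rz": 0}
    - {"grip": -1,"x": 0,"y": -0.05,"z": 0,"rx": 0,"ry": 0,"rz": 0}
    - {"grip": -1,"x": 0,"y": 0,"z": 0,"rx": 0,"ry": 0,"rz": 0}
    - {"grip": -1,"x": 0,"y": 0,"z": 0,"rx": 0,"ry": 0,"rz": 0}

```text
time_s: 38.52
position: [0.3783, -0.2308, 0.1977]
tool_rot: [[0.001, 1.0, 0.0], [1.0, -0.001, -0.0], [-0.0, 0.0, -1.0]]
ft_force: [0.5, 0.5, 0.4]
grip_width: 0.0853
```

```bash
python3 - <<'E'
from h import *
s=env.observe(); print(s["position"],s["grip_width"],s["time_s"])
for c in("top","scene","wrist"):
    im,W=cloud(c)
    for n,xy,z in [("tin",(.634,-.0195),.124),("pea",(.628,.092),.11),("len",(.6364,-.128),.11),("salt",(.428,-.23),.05),("nut",(.4235,.166),.115)]: print(c,n,lid(W,xy,z))
    cv2.imwrite(f"pics/{c}6.png",im["color"])
E
```

```text
[ 0.37826887 -0.23076476  0.19768214] 0.08533121945647436 38.525
top tin [0.6345, -0.0199, 0.0249, 0.6344, -0.0197, 0.1241, 427.0]
top pea [0.6292, 0.0925, 0.0269, 0.6289, 0.0921, 0.1099, 490.0]
top len [0.6369, -0.1262, 0.0271, 0.6363, -0.1257, 0.1099, 485.0]
top salt [0.4291, -0.2305, 0.0255, 0.4291, -0.2299, 0.05, 377.0]
top nut [0.4222, 0.1663, 0.0373, 0.4225, 0.1659, 0.115, 964.0]
scene tin [0.6349, -0.0199, 0.0255, 0.6367, -0.0195, 0.1228, 518.0]
scene pea [0.6297, 0.0924, 0.0274, 0.6313, 0.0925, 0.1085, 628.0]
scene len [0.637, -0.1267, 0.028, 0.6387, -0.1255, 0.1085, 558.0]
scene salt [0.4299, -0.2302, 0.0247, 0.4313, -0.2294, 0.0482, 289.0]
scene nut [0.4231, 0.1659, 0.0377, 0.4257, 0.1665, 0.1134, 826.0]
wrist tin 0
wrist pea 0
wrist len 0
wrist salt [0.4284, -0.231, 0.025, 0.4279, -0.2295, 0.0509, 2142.0]
wrist nut 0
```

View pics/scene6.png

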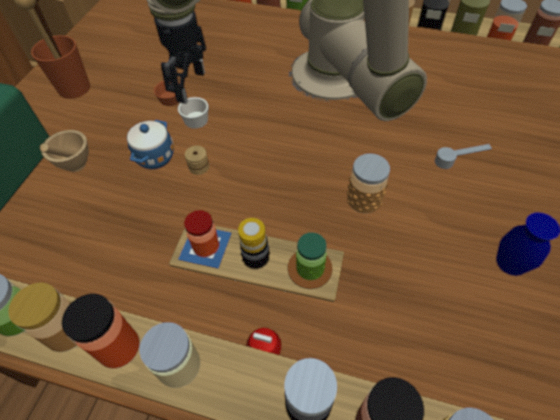

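The scene view shows the salt pot at (196,158) beside the blue pot (150,145), the three board items standing in their places and the nut jar unmoved. Everything is inside tolerance, so I'm handing the job in.

```bash
python3 -c "
from rig import order; print(order.close_job())"
```

```text
the job is handed in; nothing more can be done
None
```

The pantry is in order and the job is handed in, about 39 s into the 122 s allowed. The hand-in gives no verdict, so the results below are from my last depth check, made with the top, scene and wrist cameras.

| Item | Where it stands | Last check |
|---|---|---|
| Pea jar | Cork mat | About 1–2 mm from the middle |
| Lentil jar | Blue tile | About 2 mm from the middle |
| Bean jar | Bare board, midway between the mats | About 2 mm off midway, last measured before the tin went on |
| Mustard tin | On the bean jar's lid | About 1 mm off centre |
| Salt pot | Table, left of the blue pot | About 115 mm to its left (centre to centre), so a gap of about 4 cm; 1 mm off straight left |
| Nut jar | Not touched | Within 2 mm of where it started |

All the lid heights matched the expected values, and everything stands upright. The gripper is open and clear of everything. No check failed or disagreed beyond the 1–2 mm camera tolerance.

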